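Register a toy racer body in its jig and drop in its two ball heads

TASK

Slide the wooden racing-car body with the blue nose along the jig board, without lifting it, until it is fully home in the corner: long side flush against the fence and flat tail against the end stop. Then take the ball heads from the rack one at a time and drop the red one into the pocket nearer the nose and the plain wooden one into the rear pocket, letting each go only once it is close above its pocket. Finish with both balls resting in their pockets and the car still home; leave the yellow ball and everything else on the bench where it is.

Things in the scene. Friction and masses are not known exactly. Their poses are not given: they have to be found in the camera images.
- jig: Jig fixed to the bench, on its left or right half: dark board 180 (x) x 300 (y) x 12 mm, origin at the centre of its underside. Brown rails on it, tops 42 mm above the bench, 20 mm thick: fence along the far +x edge, inner face at x = +70 mm, from y = -150 to +90 mm; end stop along the right -y edge, inner face at y = -130 mm, from x = -50 to +70 mm. The -x and +y sides are open.
- jig_home (a point): Point fixed to the jig, on top of the board at (28, -35, 12) mm in the jig's frame, axes as the jig's: the car body's origin lies here, with its axes parallel to the jig's, when it is fully home in the corner.
- car: Toy racing-car body, pale wood, blue nose, loose on the jig board, about 0.4 kg: 84 (x) x 190 (y) x 50 mm high. Origin at the centre of its underside; +y to the nose, a half-round of 25 mm radius about x; tail at -y flat. Starts 10 to 60 mm off both rails, skewed up to 0.15 rad. Two round pockets 54 mm across, 35 mm deep in its flat top at y = +18 and -58 mm.
- front_pocket (a point): Point fixed to the car body, 63 mm above its underside over the pocket nearer the nose (y = +18 mm): the centre of a ball that rests in this pocket, carried by the rim, 13 mm above the car's top face.
- rear_pocket (a point): The same for the rear pocket (y = -58 mm).
- rack: Dark wooden ball rack fixed to the bench, 90 (x) x 290 (y) x 30 mm high, origin at the centre of its underside, with three square nests 46 mm wide at y = -100, 0 and +100 mm, each holding one ball on its rim. It stands on the other half of the bench from the jig.
- ball_red: Red ball head, diameter 60 mm, about 80 g, origin at its centre (its axes mean nothing). Starts in one of the rack's nests, its centre 49 mm above the bench, its lower 11 mm sunk in the nest.
- ball_plain: Plain pale wooden ball head, otherwise the same, in another nest.
- ball_yellow: Yellow ball head of the same size in the remaining nest: not needed, leave it there.
- spare_body: Second, all-wood car body, same outline and size as the car, its pockets not yet bored (dark discs mark them), on the bench beyond the jig and rack: leave alone. Origin at the centre of its underside.
- sanding_block: Cork sanding block 70 x 110 x 35 mm, lying at the far side: leave alone.
- bench_brush: Flat paint brush 220 mm long lying at the right side of the bench: leave alone.
- glue_bottle: White glue bottle, 64 mm across and 170 mm tall, upright at the right side: leave alone.
- jar: Glass jar with black lid, 76 mm across and 110 mm tall, at the far side: leave alone.
- paint_can: Paint can, 90 mm across and 100 mm tall, at the left side: leave alone.
Not all that is in view belongs to the job. Leave any orange look-alike of the car alone.

How it is judged:
By the outcome, as a careful person would: the job done as asked, in the order asked, and still so for the second after the job is handed in, with the robot touching nothing.
It also fails if it takes over 67 s, if anything falls off the work surface, if the arm or the gripper's body presses on something with over 40 N, if the wrist force passes 120 N, or if a joint passes its speed limit or range.

ROBOT

A 7-joint arm with a two-finger parallel gripper is mounted at the origin on the work surface. World frame = base frame: x ahead of the robot, y to its left, z up, the work surface at z = 0. Lengths are in m, angles in rad, forces in N, time in s.
With the tool pointing down it reaches from about 0.4 to 0.875 m from the base axis. Payload 19.3 kg.
Tool frame: the origin (TCP) lies at the very end of the fingers, on their centre line; the grasp point (between the pads) lies grip_point_offset behind it (grip_point_offset is the distance from the TCP to the grasp point, in m); z points along the fingers, y is the direction in which the jaws open and shut (so a half turn about z gives the same grasp; the last joint's range is limited). The gripper opens to 85 mm and grips with 20 to 120 N. Pads are 22 mm wide; open, the fingers measure 114 mm over their backs; the gripper's body (76 mm by 85 mm) begins 54 mm behind the grasp point. The pads swing forward as they close: fully open they stand 13 mm farther back than shut.
Start: joints at [-1.209, 0.521, -0.036, 1.599, 0.021, 1.021, -0.113], TCP at [0.262, 0.568, 0.231] pointing down, gripper open.
Joint ranges: [-2.91, 2.91], [-0.3, 2.13], [-1.5, 1.42], [0.17, 2.43], [-1.26, 4.41], [0.16, 1.93], [-2.52, 2.52]. Speed limits (rad/s): [1.89, 1.89, 2.39, 2.39, 3.01, 3.01, 3.01].

INTERFACE

Orientations are given as a 3x3 rotation matrix whose columns are the frame's x, y, z axes.
In Python, from rig import observe, capture, calibration, job_done, outline_of, pinpoint, grip_point_offset gives the robot as it stands. The module is installed in compiled form; this text tells all that it offers.
- The arm moves only by the tool drive_tool, never from a script. Its argument "moves" is a list of rows, each a list of 4 numbers: the shift along the tool's x, y, z in m, then the turn about the tool's z in degrees. A call has 1 to 20 rows; each row is the pose to reach, as a shift and turn from the pose measured when the call began, along the tool's axes at that moment; what a row does not reach only later rows make up. A row lasts 1/12 s, in which the tool goes at most 41.7 mm and 7.16 degrees, less where a joint would pass 70% of its speed; a pose out of reach is approached as far as the arm can. A call with a gripper value outside its range is refused whole. "jaw" is the opening in per cent of the stroke, from 0 (shut) to 100 (fully open), set as the call begins (left out, the last holds). The fingers move at their own pace and stop on an object; "force" is the grip in N (left out, the last holds). Time passes only in rows, so rows that repeat a pose let the fingers close. It gives the time, the measured TCP pose, the force and the opening at its end, in the units of the state.
- observe(): the state, without advancing time (a new reading comes with each control period).
- capture(name): name is "scene" or "top" or "wrist"; returns the picture (384x512x3 uint8, red, green, blue); there is no depth.
- calibration(name): a dict with "fov_y" (degrees; the focal length in pixels is half the picture's height over the tangent of half this angle, whatever the lens; pixels are square), "cx", "cy" (the principal point, pixels), "R" (3x3) and "t" (3): a world point X has camera coordinates R X + t. Camera axes: x right, y down, z forward; pixel columns grow to the right and rows downward; lengths in m; the calibration is good to about 2 mm. A picture is of the moment at which its call begins: read the wrist's pose just before it. calibration takes no time and is no camera call; for the wrist camera it gives the pose at the moment of the call.
- job_done(): hands the job in, once; it reports no verdict.
Trained networks look in the newest picture that a camera, given by its name, has taken for a name from the list of things; names that differ only in an ending like _2 or _b are one class to them, and where a whole thing is asked for, a point or a joint stands for the part that bears it (a point fixed in the world has none). Each returns a list of dicts, best first, with "conf" (0 to 1); they miss things now and then, are a little off and sometimes report something else, mostly with a low value. They report only what shows in the picture. A call takes as long as a camera call. They do not tell look-alikes from the thing itself.
- outline_of(camera, label): "mask" (384x512 bool, what is visible of it) and "position" ([row, column] in pixels, amid what is visible of it).
- pinpoint(camera, label): "position" ([row, column] in pixels: a listed point, or the origin of a listed thing).
The state is a dict: "time": time; "joint_pos": joint angles; "qd": joint speeds; "joint_torque": joint torques, N m; "tool_pos": TCP position; "tool_rot": TCP orientation; "wrist_force": force on the tool from outside, world axes, zero at the start; "wrist_torque": the same for the moment, N m; "width": finger opening in m.
Only numpy, scipy, OpenCV 4.12 (cv2) and the standard library are available. Lean on these libraries where they do the work, as an engineer would, in place of code of your own. Each camera call takes 0.05 s, during which the arm holds its last target. There are 200 camera calls.

## Working session

There is one attempt and no reset: what is moved stays moved. The work goes in short steps, Python scripts to look and compute and a tool call to move; the robot and the scene stay as the last step left them, time stands still between calls to the robot, and variables do not carry over. Pictures are saved under pics/ and viewed, about 8 in all and at most 12, crops included, and the job is handed in when it is done.

Besides the shell and the picture viewer there is one more tool, called by a JSON object that holds its "api" and its "payload", one argument or row to a line. drive_tool: Moves the arm, as the interface text tells. Its arguments: {"type":"object","properties":{"moves":{"type":"array","items":{"type":"array","items":{"type":"number"}}},"jaw":{"type":"number"},"force":{"type":"number"}},"required":["moves"]}

```bash
mkdir -p pics; python3 - <<'E'
from rig import *
import cv2,numpy as np
s=observe();print({k:np.round(v,3).tolist() for k,v in s.items()},grip_point_offset)
for n in("scene","top"):
    im=capture(n);cv2.imwrite(f"pics/{n}0.png",cv2.cvtColor(im,cv2.COLOR_RGB2BGR))
    c=calibration(n);print(n,c['fov_y'],c['cx'],c['cy'],np.round(c['R'],3).tolist(),np.round(c['t'],3).tolist())
E
python3 -c "
import cv2,numpy as np
a=[cv2.imread(f'pics/{n}0.png') for n in('scene','top')]
cv2.imwrite('pics/both.png',cv2.resize(np.vstack(a),None,fx=.78,fy=.78)) "
```

```text
{'time': 0.0, 'joint_pos': [-1.209, 0.522, -0.036, 1.6, 0.021, 1.021, -0.113], 'qd': [-0.002, 0.002, 0.0, 0.001, -0.001, -0.0, 0.001], 'joint_torque': [0.0, -92.709, 1.98, -36.993, 0.018, 0.008, -0.0], 'tool_pos': [0.261, 0.567, 0.231], 'tool_rot': [[-0.908, 0.418, -0.0], [0.418, 0.908, -0.001], [-0.0, -0.001, -1.0]], 'wrist_force': [-0.319, 0.657, 0.255], 'wrist_torque': [0.054, 0.036, -0.01], 'width': 0.085} 0.0187
scene 43.2290363063553 251.13237857670336 193.12711550060808 [[0.619, 0.785, -0.015], [0.617, -0.497, -0.61], [-0.487, 0.369, -0.792]] [-0.333, -0.27, 1.904]
top 47.30338432614429 261.75894194210406 193.0229747981013 [[0.023, -1.0, -0.005], [-0.992, -0.022, -0.128], [0.128, 0.008, -0.992]] [0.012, 0.535, 1.669]
```

View pics/top0.png

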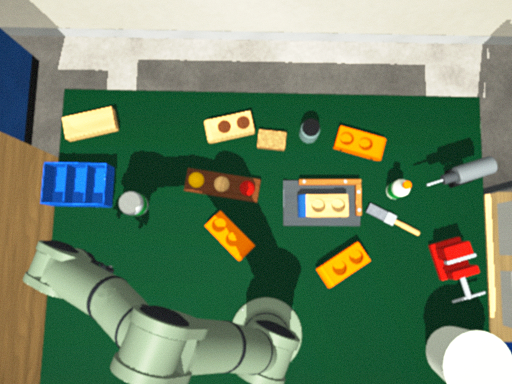

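View pics/scene0.png

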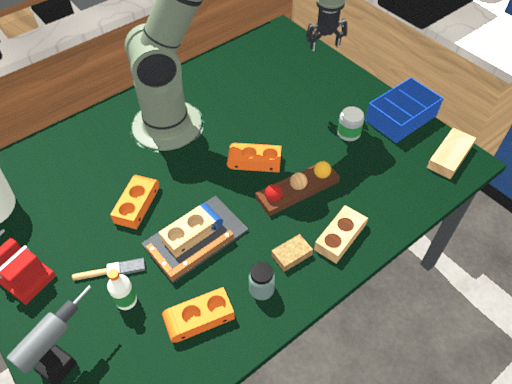

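The top view shows these:
- **Car:** the blue-nosed pale body is at about (205,325), on the grey jig.
- **Balls in the rack:** yellow (180,196), plain (184,222) and red (188,247).
- **Look-alikes:** orange bodies at (235,230), (265,343) and (143,360), and the all-wood spare at (127,230).

I choose the pale one with the blue nose on the jig.

```bash
cat >h.py <<'E'
from rig import *
import cv2,numpy as np
def K(c):
    f=192/np.tan(np.radians(c['fov_y']/2)); return f,c['cx'],c['cy']
def ray(c,rc):
    f,cx,cy=K(c);R=np.array(c['R']);t=np.array(c['t'])
    d=R.T@np.array([(rc[1]-cx)/f,(rc[0]-cy)/f,1]);return -R.T@t,d
def at_z(c,rc,z):
    o,d=ray(c,rc);return o+d*(z-o[2])/d[2]
def proj(c,X):
    f,cx,cy=K(c);p=np.array(c['R'])@np.asarray(X)+np.array(c['t']);return np.array([cy+f*p[1]/p[2],cx+f*p[0]/p[2]])
def save(n,im,crop=None,s=1):
    if crop: im=im[crop[0]:crop[1],crop[2]:crop[3]]
    cv2.imwrite('pics/'+n,cv2.resize(cv2.cvtColor(im,cv2.COLOR_RGB2BGR),None,fx=s,fy=s,interpolation=cv2.INTER_CUBIC))
H=dict(jig=0,jig_home=.012,car=.012,front_pocket=.075,rear_pocket=.075,rack=0,ball_red=.049,ball_plain=.049,ball_yellow=.049)
def find(cam,names,c=None,n=2,h={}):
    c=c or calibration(cam);out={}
    for k in names:
        for r in pinpoint(cam,k)[:n]:
            p=at_z(c,r['position'],h.get(k,H[k]));out.setdefault(k,p)
            print(cam,k,round(r['conf'],2),np.round(r['position'],1),np.round(p,4))
    return out
E
python3 - <<'E'
from h import *
im=capture('top');save('crop_top.png',im,(150,260,170,380),3)
for cam in('top','scene'):
    if cam=='scene':capture(cam)
    find(cam,H)
E
```

```text
top jig 0.78 [201.7 321.9] [ 0.5099 -0.2143  0.    ]
top jig_home 0.56 [192.7 328.6] [ 0.5447 -0.2388  0.012 ]
top car 0.58 [145.8 357. ] [ 0.7359 -0.3513  0.012 ]
top car 0.57 [235.8 232.6] [0.3673 0.1335 0.012 ]
top front_pocket 0.97 [143.7 366.8] [ 0.7296 -0.3756  0.075 ]
top front_pocket 0.88 [239.4 234.1] [0.3521 0.123  0.075 ]
top rear_pocket 0.96 [204.6 339.6] [ 0.492  -0.2713  0.075 ]
top rear_pocket 0.94 [137.  345.7] [ 0.7542 -0.2946  0.075 ]
top rack 0.87 [183.9 227.9] [0.5726 0.1596 0.    ]
top rack 0.18 [136.1 308.2] [ 0.7745 -0.1576  0.    ]
top ball_red 0.63 [185.1 251.8] [0.5627 0.0629 0.049 ]
top ball_plain 0.56 [182.3 222.2] [0.5711 0.1776 0.049 ]
top ball_yellow 0.61 [179.  195.4] [0.5816 0.2818 0.049 ]
top ball_yellow 0.43 [200.9 318.4] [ 0.5072 -0.1944  0.049 ]
scene jig 0.66 [235.8 199.6] [ 0.5094 -0.1918  0.    ]
scene jig 0.41 [179.4 298.4] [0.534  0.2177 0.    ]
scene jig_home 0.74 [247.6 193.2] [ 0.5405 -0.2365  0.012 ]
scene jig_home 0.28 [255.3 292.1] [ 0.7586 -0.0094  0.012 ]
scene car 0.95 [205.7 135.7] [ 0.28   -0.2963  0.012 ]
scene car 0.81 [161.5 253.6] [0.3757 0.1399 0.012 ]
scene front_pocket 0.74 [313.3 189. ] [ 0.7449 -0.3804  0.075 ]
scene front_pocket 0.71 [220.4 193.7] [ 0.4944 -0.1952  0.075 ]
scene rear_pocket 0.97 [150.4 270.8] [0.4169 0.1855 0.075 ]
scene rear_pocket 0.94 [230.4 174.9] [ 0.489  -0.2621  0.075 ]
scene rack 0.83 [188.1 296.3] [0.5588 0.1858 0.    ]
scene ball_red 0.73 [229.9 175.4] [ 0.4717 -0.2534  0.049 ]
scene ball_red 0.49 [193.2 277.7] [0.5631 0.095  0.049 ]
scene ball_plain 0.68 [180.7 297.9] [0.5652 0.1835 0.049 ]
scene ball_plain 0.62 [169.  325.7] [0.5866 0.2937 0.049 ]
scene ball_yellow 0.75 [168.6 317.8] [0.568  0.2736 0.049 ]
scene ball_yellow 0.46 [132.7 347.4] [0.5088 0.478  0.049 ]
```

View pics/crop_top.png

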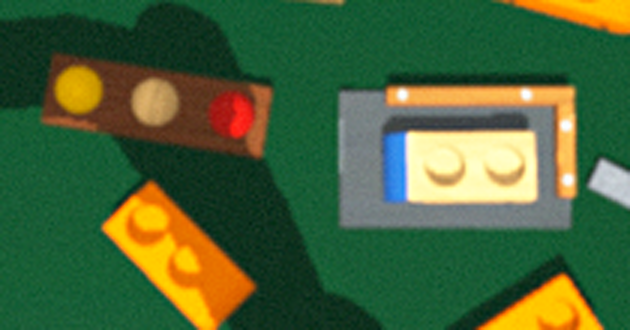

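The crop confirms the car: it is the pale body with the blue nose at its left (+y) end. The gap is about 30 mm to the fence and 20 mm to the stop, with little skew. The red ball is the rightmost in the rack. I'll move above the jig and look with the wrist camera.

{"api": "drive_tool", "payload": {
  "moves": [
    [-0.557,-0.588,0,65],
    [-0.557,-0.588,0,65],
    [-0.557,-0.588,0,65],
    [-0.557,-0.588,0,65],
    [-0.557,-0.588,0,65],
    [-0.557,-0.588,0,65],
    [-0.557,-0.588,0,65],
    [-0.557,-0.588,0,65],
    [-0.557,-0.588,0,65],
    [-0.557,-0.588,0,65],
    [-0.557,-0.588,0,65],
    [-0.557,-0.588,0,65],
    [-0.557,-0.588,0,65],
    [-0.557,-0.588,0,65],
    [-0.557,-0.588,0,65],
    [-0.557,-0.588,0,65],
    [-0.557,-0.588,0,65],
    [-0.557,-0.588,0,65],
    [-0.557,-0.588,0,65],
    [-0.557,-0.588,0,65]
  ],
  "jaw": 0
}}

```text
time: 2.77
tool_pos: [0.5218, -0.2048, 0.2314]
tool_rot: [[-0.001, 1.0, 0.001], [1.0, 0.001, -0.002], [-0.002, 0.001, -1.0]]
wrist_force: [-0.3, -0.6, 0.4]
width: 0.0
```

```bash
python3 - <<'E'
from h import *
s=observe();print(np.round(s['tool_pos'],4))
c=calibration('wrist');R=np.array(c['R']);print('cam pos',np.round(-R.T@c['t'],3),np.round(R.tolist(),3).tolist(),c['fov_y'])
im=capture('wrist');save('w1.png',im)
find('wrist',['jig','jig_home','car','front_pocket','rear_pocket'],c)
for k in ('car','jig'):
  for m in outline_of('wrist',k)[:2]:
    print(k,round(m['conf'],2),m['mask'].sum(),np.round(m['position'],0))
E
```

```text
[ 0.5218 -0.2048  0.2314]
cam pos [ 0.52  -0.123  0.375] [[1.0, 0.001, 0.002], [0.0, -0.948, 0.318], [0.002, -0.318, -0.948]] 64.81074236350855
wrist jig_home 0.67 [189.1 266.8] [ 0.5323 -0.2397  0.012 ]
wrist car 0.85 [264.1 410.8] [ 0.7313 -0.3479  0.012 ]
wrist car 0.82 [218.7  70.3] [ 0.2772 -0.2802  0.012 ]
wrist front_pocket 0.68 [160.7 225.2] [ 0.488  -0.1893  0.075 ]
wrist front_pocket 0.66 [301.7 433.3] [ 0.7297 -0.36    0.075 ]
wrist rear_pocket 0.85 [229.4 228.6] [ 0.4891 -0.2655  0.075 ]
wrist rear_pocket 0.58 [277.6  72.6] [ 0.3076 -0.3265  0.075 ]
car 0.97 12505 [229.  58.]
car 0.83 10918 [264. 428.]
jig 0.62 23360 [114. 276.]
```

View pics/w1.png

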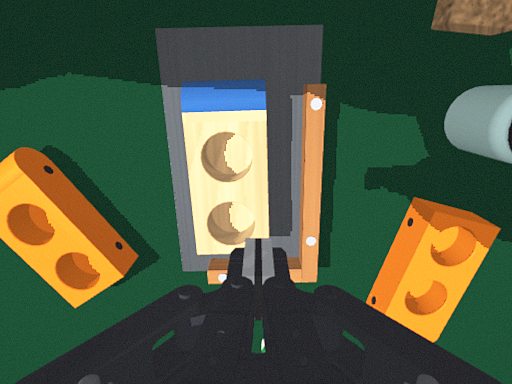

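The wrist view shows the front pocket at about (157,227) and the rear at (222,231). Their measured spacing is 76 mm, which matches. The fence's inner face is at column 304 or so, and the end stop is at row 268. Next I lower the shut fingers into the front pocket.

{"api": "drive_tool", "payload": {
  "moves": [
    [0.016,-0.034,0.03,0],
    [0.016,-0.034,0.07,0],
    [0.016,-0.034,0.11,0],
    [0.016,-0.034,0.14,0],
    [0.016,-0.034,0.15,0],
    [0.016,-0.034,0.16,0],
    [0.016,-0.034,0.17,0],
    [0.016,-0.034,0.18,0],
    [0.016,-0.034,0.187,0],
    [0.016,-0.034,0.193,0],
    [0.016,-0.034,0.197,0],
    [0.016,-0.034,0.197,0]
  ],
  "jaw": 0
}}

```text
time: 4.17
tool_pos: [0.4873, -0.1825, 0.034]
tool_rot: [[-0.006, 1.0, -0.0], [1.0, 0.006, 0.001], [0.001, -0.0, -1.0]]
wrist_force: [1.2, 0.3, 0.4]
width: 0.0001
```

{"api": "drive_tool", "payload": {
  "moves": [
    [-0.004,0.005,0,0],
    [-0.004,0.01,0,0],
    [-0.004,0.015,0,0],
    [-0.004,0.02,0,0],
    [-0.004,0.025,0,0],
    [-0.004,0.03,0,0],
    [-0.004,0.035,0,0],
    [-0.004,0.04,0,0],
    [-0.004,0.04,0,0]
  ]
}}

```text
time: 4.92
tool_pos: [0.5285, -0.1861, 0.0341]
tool_rot: [[-0.007, 1.0, 0.001], [1.0, 0.007, 0.0], [0.0, 0.001, -1.0]]
wrist_force: [-0.2, 0.5, 1.4]
width: 0.0001
```

```bash
python3 - <<'E'
from h import *
s=observe();print(np.round(s['tool_pos'],4),np.round(s['wrist_force'],2))
c=calibration('wrist');im=capture('wrist');save('w2.png',im)
find('wrist',['jig_home','front_pocket','rear_pocket'],c)
E
```

```text
[ 0.5285 -0.1861  0.0341] [-0.16  0.46  1.45]
```

View pics/w2.png

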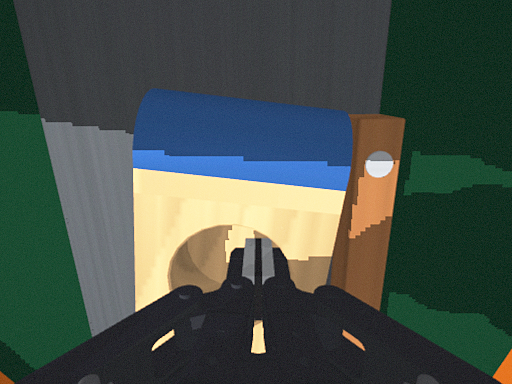

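The wrist view shows the car skewed by about 8°, with its front corner near the fence at (115,350). I'll keep pushing gently so the fence squares it up.

{"api": "drive_tool", "payload": {
  "moves": [
    [0,0.003,0,0],
    [0,0.006,0,0],
    [0,0.009,0,0],
    [0,0.012,0,0],
    [0,0.012,0,0]
  ]
}}

```text
time: 5.53
tool_pos: [0.54, -0.1861, 0.034]
tool_rot: [[-0.006, 1.0, 0.0], [1.0, 0.006, 0.0], [0.0, 0.0, -1.0]]
wrist_force: [0.6, -0.1, -0.1]
width: 0.0002
```

{"api": "drive_tool", "payload": {
  "moves": [
    [0,0.003,0,0],
    [0,0.006,0,0],
    [0,0.008,0,0],
    [0,0.01,0,0]
  ]
}}

```text
time: 5.87
tool_pos: [0.5457, -0.1863, 0.0336]
tool_rot: [[-0.005, 1.0, -0.008], [1.0, 0.005, 0.002], [0.002, -0.008, -1.0]]
wrist_force: [-38.6, -1.0, 25.3]
width: -0.0001
```

{"api": "drive_tool", "payload": {
  "moves": [
    [0,-0.001,0,0],
    [0,-0.001,0,0]
  ]
}}

```text
time: 6.03
tool_pos: [0.5443, -0.1865, 0.0335]
tool_rot: [[-0.005, 1.0, -0.009], [1.0, 0.005, 0.002], [0.002, -0.009, -1.0]]
wrist_force: [0.8, -1.3, 0.9]
width: -0.0
```

```bash
python3 - <<'E'
from h import *
s=observe();print(np.round(s['tool_pos'],4),np.round(s['wrist_force'],2))
c=calibration('wrist');im=capture('wrist');save('w3.png',im)
E
```

```text
[ 0.5443 -0.1865  0.0335] [ 0.76 -1.28  0.94]
```

View pics/w3.png

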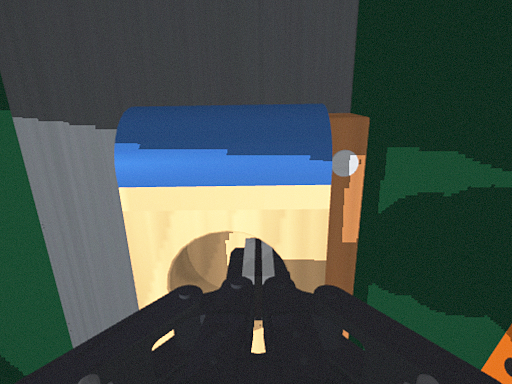

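The car is now flush along the fence, with the nose edge square at rows 185–188. Next I centre the fingers in the pocket and push toward −y.

{"api": "drive_tool", "payload": {
  "moves": [
    [0,-0.004,0,0],
    [0,-0.007,0,0],
    [-0.005,-0.007,0,0],
    [-0.01,-0.007,0,0],
    [-0.014,-0.007,0,0],
    [-0.018,-0.007,0,0],
    [-0.022,-0.007,0,0],
    [-0.026,-0.007,0,0],
    [-0.03,-0.007,0,0],
    [-0.034,-0.007,0,0],
    [-0.038,-0.007,0,0],
    [-0.038,-0.007,0,0]
  ]
}}

```text
time: 7.08
tool_pos: [0.5379, -0.2255, 0.0336]
tool_rot: [[-0.004, 1.0, -0.007], [1.0, 0.004, 0.001], [0.001, -0.007, -1.0]]
wrist_force: [-0.1, 0.4, 0.2]
width: -0.0003
```

{"api": "drive_tool", "payload": {
  "moves": [
    [-0.003,0,0,0],
    [-0.006,0,0,0],
    [-0.009,0,0,0],
    [-0.009,0,0,0]
  ]
}}

```text
time: 7.42
tool_pos: [0.5379, -0.2353, 0.0336]
tool_rot: [[-0.004, 1.0, -0.007], [1.0, 0.004, 0.001], [0.001, -0.007, -1.0]]
wrist_force: [0.4, -0.5, 0.6]
width: 0.0004
```

{"api": "drive_tool", "payload": {
  "moves": [
    [-0.002,0,0,0],
    [-0.004,0,0,0],
    [-0.006,0,0,0]
  ]
}}

```text
time: 7.67
tool_pos: [0.5377, -0.2368, 0.0333]
tool_rot: [[-0.006, 1.0, -0.01], [1.0, 0.007, 0.007], [0.007, -0.01, -1.0]]
wrist_force: [-5.8, 36.5, 19.0]
width: -0.0003
```

{"api": "drive_tool", "payload": {
  "moves": [
    [0.003,0,0,0],
    [0.012,0.0,0,0],
    [0.014,0.004,0,0],
    [0.014,0.006,0,0],
    [0.014,0.006,0,0]
  ]
}}

```text
time: 8.08
tool_pos: [0.5443, -0.2229, 0.0334]
tool_rot: [[-0.007, 1.0, -0.009], [1.0, 0.007, 0.007], [0.007, -0.009, -1.0]]
wrist_force: [-0.5, -0.2, -0.1]
width: 0.0001
```

{"api": "drive_tool", "payload": {
  "moves": [
    [0,0.001,0,0],
    [0,0.002,0,0],
    [0,0.002,0,0]
  ]
}}

```text
time: 8.33
tool_pos: [0.5456, -0.2233, 0.0333]
tool_rot: [[-0.006, 1.0, -0.011], [1.0, 0.006, 0.007], [0.007, -0.011, -1.0]]
wrist_force: [-4.2, -0.0, 2.4]
width: 0.0001
```

{"api": "drive_tool", "payload": {
  "moves": [
    [0,-0.005,0,0],
    [0,-0.009,0,0],
    [0,-0.009,-0.02,0],
    [0,-0.009,-0.04,0],
    [0,-0.009,-0.07,0],
    [0,-0.009,-0.11,0],
    [0,-0.009,-0.15,0],
    [0.0,-0.009,-0.18,0],
    [0.0,-0.009,-0.2,0],
    [0.0,-0.009,-0.2,0],
    [0.0,-0.009,-0.2,0]
  ]
}}

```text
time: 9.25
tool_pos: [0.5389, -0.2249, 0.2342]
tool_rot: [[-0.006, 1.0, -0.009], [1.0, 0.006, 0.006], [0.007, -0.009, -1.0]]
wrist_force: [0.4, 0.1, -0.2]
width: 0.0002
```

```bash
python3 - <<'E'
from h import *
s=observe();print(np.round(s['tool_pos'],4),np.round(s['wrist_force'],2))
c=calibration('wrist');im=capture('wrist');save('w4.png',im,(0,300,80,460),2)
find('wrist',['jig_home','front_pocket','rear_pocket'],c)
E
```

```text
[ 0.5389 -0.2249  0.2342] [ 0.41  0.14 -0.2 ]
wrist front_pocket 0.79 [210.5   6.7] [ 0.2652 -0.2656  0.075 ]
wrist front_pocket 0.75 [293.3 424.4] [ 0.7332 -0.3657  0.075 ]
wrist rear_pocket 0.78 [258.4  56.1] [ 0.3071 -0.3238  0.075 ]
wrist rear_pocket 0.77 [240.5 449.6] [ 0.7488 -0.2967  0.075 ]
```

View pics/w4.png

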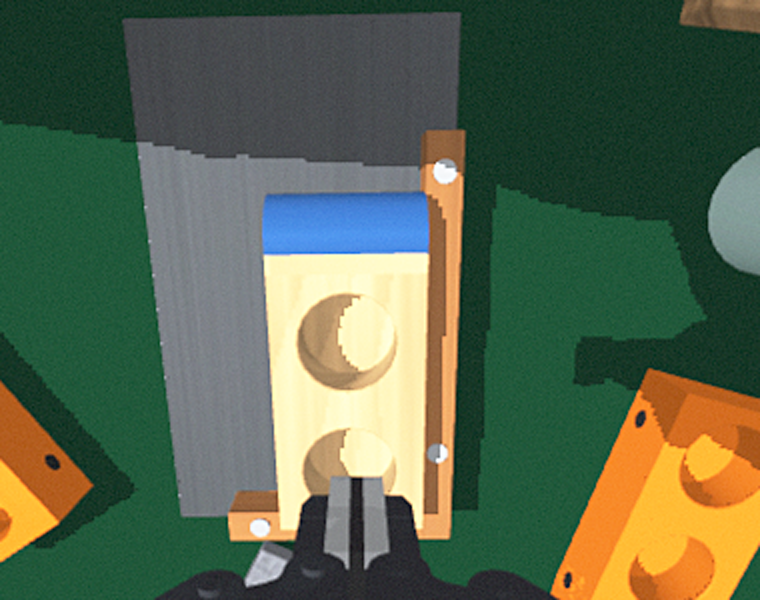

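The car looks home: its right side lies along the fence and its tail meets the stop. The front pocket rim is centred at crop (342,347). I'll turn these pixels into pocket positions.

```bash
python3 - <<'E'
from h import *
c=calibration('wrist')
P=lambda r,q,z:at_z(c,(r/2,80+q/2),z)
for n,a in dict(rimL=(342,297,.062),rimR=(342,397,.062),rimT=(293,347,.062),rimB=(390.5,347,.062),rearT=(429,350,.062),carL1=(256,264,.062),carR1=(254,429,.062),carL2=(528,280,.062),carR2=(528,423,.062),f1=(130,466,.042),f2=(538,450,.042)).items():print(n,np.round(P(*a),4))
s=observe();capture('top');find('top',['jig_home','front_pocket','rear_pocket','ball_red','ball_plain'],n=3)
E
```

```text
rimL [ 0.5038 -0.2221  0.062 ]
rimR [ 0.5572 -0.2216  0.062 ]
rimT [ 0.5304 -0.1957  0.062 ]
rimB [ 0.5305 -0.2492  0.062 ]
rearT [ 0.5323 -0.2719  0.062 ]
carL1 [ 0.488  -0.1771  0.062 ]
carR1 [ 0.5722 -0.1755  0.062 ]
carL2 [ 0.491  -0.3354  0.062 ]
carR2 [ 0.5756 -0.3343  0.062 ]
f1 [ 0.5905 -0.1153  0.042 ]
f2 [ 0.5952 -0.3534  0.042 ]
top jig_home 0.94 [190.9 327.7] [ 0.5518 -0.2353  0.012 ]
top front_pocket 0.96 [241.3 235.4] [0.3452 0.1179 0.075 ]
top front_pocket 0.72 [142.  368.1] [ 0.7364 -0.3806  0.075 ]
top front_pocket 0.65 [191.9 330.2] [ 0.5396 -0.2357  0.075 ]
top rear_pocket 0.97 [137.9 345.5] [ 0.7506 -0.2938  0.075 ]
top rear_pocket 0.9 [257.1 355.5] [ 0.2971 -0.3304  0.075 ]
top rear_pocket 0.86 [227.3 216.9] [0.3958 0.189  0.075 ]
top ball_red 0.74 [185.2 248.6] [0.562  0.0752 0.049 ]
top ball_plain 0.64 [182.9 220.4] [0.5686 0.1845 0.049 ]
```

The front pocket is at (0.5305, −0.222) with a diameter of 53.5 mm, which matches the 54 mm given. The rear pocket is at (0.532, −0.298). The jig and the car both have a yaw of about 0.02. Now I move over to the red ball.

{"api": "drive_tool", "payload": {
  "moves": [
    [0.3,0.023,0,0],
    [0.3,0.023,0,0],
    [0.3,0.023,0,0],
    [0.3,0.023,0,0],
    [0.3,0.023,0,0],
    [0.3,0.023,0,0],
    [0.3,0.023,0,0],
    [0.3,0.023,0,0],
    [0.3,0.023,0,0],
    [0.3,0.023,0,0],
    [0.3,0.023,0,0]
  ],
  "jaw": 100
}}

```text
time: 10.67
tool_pos: [0.5597, 0.0742, 0.2348]
tool_rot: [[-0.005, 1.0, -0.011], [1.0, 0.005, 0.006], [0.006, -0.011, -1.0]]
wrist_force: [0.1, -2.0, 0.1]
width: 0.0855
```

```bash
cat >balls.py <<'E'
from h import *
# ball centres by colour blob: silhouette centre taken as the projected centre, z known
def balls(cam='wrist',z=.049,name=None):
    s=observe();c=calibration(cam);im=capture(cam);print('tcp',np.round(s['tool_pos'],4),'w',round(s['width'],4))
    if name:save(name,im)
    for k in('ball_red','ball_plain','ball_yellow'):
        for m in outline_of(cam,k)[:2]:
            (x,y),r=cv2.minEnclosingCircle(np.argwhere(m['mask'])[:,::-1].astype(np.float32))
            rgb=im[m['mask']].mean(0)
            print(k,round(m['conf'],2),'px',round(y),round(x),'r',round(r,1),'rgb',rgb.round(),np.round(at_z(c,(y,x),z),4))
E
python3 -c "
from balls import *
balls(name='w5.png');find('wrist',['ball_red','ball_plain'])"
```

```text
tcp [0.5597 0.0742 0.2348] w 0.0855
ball_red 0.89 px 160 251 r 27.0 rgb [183.  46.  41.] [0.5494 0.0857 0.049 ]
ball_plain 0.66 px 62 266 r 32.4 rgb [233. 208. 152.] [0.5647 0.1852 0.049 ]
ball_plain 0.34 px 337 237 r 33.6 rgb [ 58. 105. 174.] [ 0.5299 -0.1583  0.049 ]
wrist ball_red 0.83 [157.7 256.2] [0.5549 0.0882 0.049 ]
wrist ball_plain 0.73 [ 61.8 267.9] [0.5664 0.1859 0.049 ]
```

View pics/w5.png

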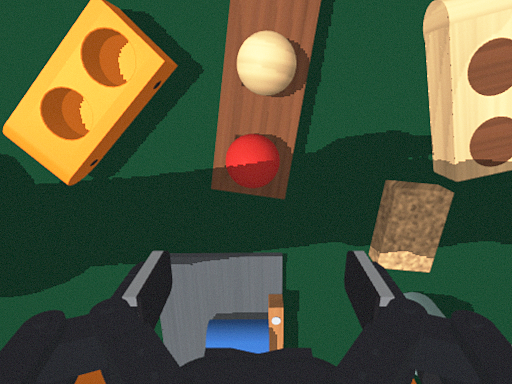

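The red ball is at (160,251) and the plain ball at (62,266), both clear in the view. They measure 100 mm apart, as they should. I descend on the red one.

{"api": "drive_tool", "payload": {
  "moves": [
    [0.011,-0.007,0.03,0],
    [0.011,-0.007,0.07,0],
    [0.011,-0.007,0.11,0],
    [0.011,-0.007,0.14,0],
    [0.011,-0.007,0.16,0],
    [0.011,-0.007,0.175,0],
    [0.011,-0.007,0.19,0],
    [0.011,-0.007,0.198,0],
    [0.011,-0.007,0.202,0],
    [0.011,-0.007,0.202,0],
    [0.011,-0.007,0.202,0]
  ]
}}

```text
time: 11.88
tool_pos: [0.5508, 0.087, 0.0336]
tool_rot: [[-0.005, 1.0, -0.011], [1.0, 0.005, 0.007], [0.007, -0.011, -1.0]]
wrist_force: [0.3, 0.1, -0.2]
width: 0.0855
```

```bash
python3 -c "
from balls import *
balls(name='w6.png')"
```

```text
tcp [0.5508 0.087  0.0336] w 0.0855
ball_red 0.56 px 276 259 r 64.7 rgb [153.  38.  35.] [0.5503 0.0827 0.049 ]
ball_plain 0.7 px 45 300 r 85.3 rgb [236. 211. 154.] [0.5658 0.1857 0.049 ]
```

View pics/w6.png

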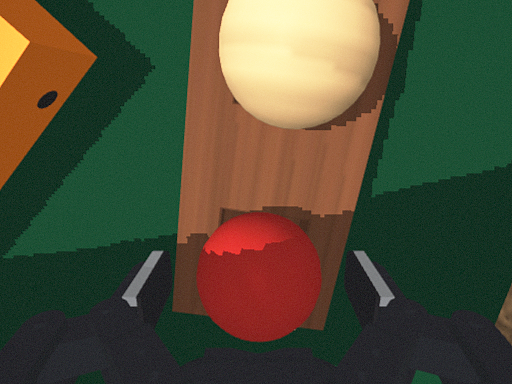

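The red ball at (276,259) sits centred between the pads. I close on it.

{"api": "drive_tool", "payload": {
  "moves": [
    [0,0,0,0],
    [0,0,0,0],
    [0,0,0,0],
    [0,0,0,0],
    [0,0,0,0],
    [0,0,0,0]
  ],
  "jaw": 0,
  "force": 30
}}

```text
time: 12.58
tool_pos: [0.5512, 0.0873, 0.0339]
tool_rot: [[-0.005, 1.0, -0.009], [1.0, 0.005, 0.007], [0.007, -0.009, -1.0]]
wrist_force: [0.8, 1.3, 5.6]
width: 0.0583
```

{"api": "drive_tool", "payload": {
  "moves": [
    [0,0,-0.01,0],
    [0,0,-0.03,0],
    [0,0,-0.06,0],
    [0,0,-0.1,0],
    [0,0,-0.1,0]
  ]
}}

```text
time: 13.0
tool_pos: [0.5545, 0.0864, 0.1403]
tool_rot: [[-0.004, 1.0, -0.003], [1.0, 0.004, 0.009], [0.009, -0.003, -1.0]]
wrist_force: [2.2, 0.4, 0.9]
width: 0.0583
```

```bash
python3 -c "
from balls import *
s=observe();c=calibration('wrist');im=capture('wrist');save('w7.png',im)
print(np.round(s['tool_pos'],4),s['width'],np.round(s['tool_rot'],3).tolist())
for m in outline_of('wrist','ball_red')[:1]:
  (x,y),r=cv2.minEnclosingCircle(np.argwhere(m['mask'])[:,::-1].astype(np.float32));print(y,x,r,im[m['mask']].mean(0))
  for dz in (.0,.01,.02):print(np.round(at_z(c,(y,x),s['tool_pos'][2]+dz),4))
"
```

```text
[0.5545 0.0864 0.1403] 0.058331729011567406 [[-0.004, 1.0, -0.003], [1.0, 0.004, 0.009], [0.009, -0.003, -1.0]]
275.4269714355469 256.2267150878906 64.17564392089844 [144.15707144  36.26769876  33.24786325]
[0.5526 0.0724 0.1403]
[0.5527 0.0789 0.1503]
[0.5527 0.0855 0.1603]
```

View pics/w7.png

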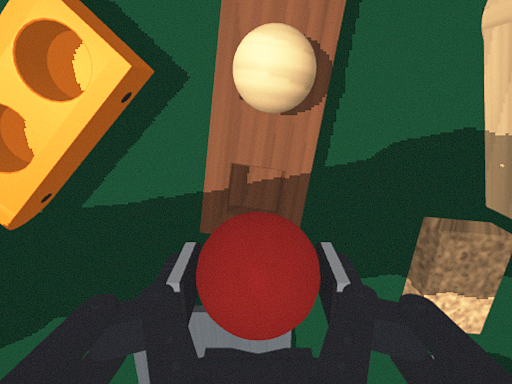

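The red ball is held, with the nest empty behind it at (185,255). I carry it over the front pocket.

{"api": "drive_tool", "payload": {
  "moves": [
    [-0.02,-0.002,-0.003,0],
    [-0.05,-0.005,-0.003,0],
    [-0.085,-0.01,-0.003,0],
    [-0.12,-0.012,-0.003,0],
    [-0.155,-0.015,-0.003,0],
    [-0.19,-0.018,-0.003,0],
    [-0.225,-0.022,-0.003,0],
    [-0.26,-0.025,-0.003,0],
    [-0.285,-0.025,-0.003,0],
    [-0.3,-0.025,-0.003,0],
    [-0.305,-0.025,-0.003,0],
    [-0.305,-0.025,-0.003,0],
    [-0.305,-0.025,-0.003,0]
  ]
}}

```text
time: 14.18
tool_pos: [0.5289, -0.2174, 0.1357]
tool_rot: [[-0.006, 1.0, -0.009], [1.0, 0.006, 0.009], [0.009, -0.008, -1.0]]
wrist_force: [-0.2, 1.0, -1.0]
width: 0.0585
```

```bash
python3 -c "
from balls import *
s=observe();c=calibration('wrist');im=capture('wrist');save('w8.png',im)
print(np.round(s['tool_pos'],4),s['width'],np.round(s['tool_rot'],3).tolist())
m=outline_of('wrist','ball_red')[0]
(x,y),r=cv2.minEnclosingCircle(np.argwhere(m['mask'])[:,::-1].astype(np.float32));print(y,x,r)
print(np.round(at_z(c,(y,x),s['tool_pos'][2]+.0155),4))
print('pocket px',proj(c,(.5305,-.2222,.062)))
"
```

```text
[ 0.5289 -0.2174  0.1357] 0.05845019675287657 [[-0.006, 1.0, -0.009], [1.0, 0.006, 0.009], [0.009, -0.008, -1.0]]
275.33795166015625 257.4168395996094 64.21614074707031
[ 0.5278 -0.2212  0.1512]
pocket px [210.92682978 261.973758  ]
```

View pics/w8.png

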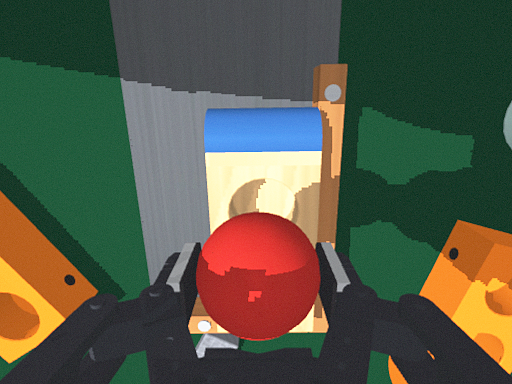

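The ball is just short of the front pocket, whose rim shows behind it. The image puts the ball at (0.528, −0.221) and the pocket at (0.5305, −0.222). I correct and lower.

{"api": "drive_tool", "payload": {
  "moves": [
    [-0.002,0.003,0.01,0],
    [-0.002,0.003,0.025,0],
    [-0.002,0.003,0.04,0],
    [-0.002,0.003,0.05,0],
    [-0.002,0.003,0.058,0],
    [-0.002,0.003,0.064,0],
    [-0.002,0.003,0.068,0],
    [-0.002,0.003,0.07,0],
    [-0.002,0.003,0.07,0]
  ]
}}

```text
time: 15.03
tool_pos: [0.5318, -0.2182, 0.0659]
tool_rot: [[-0.007, 1.0, -0.008], [1.0, 0.007, 0.009], [0.009, -0.008, -1.0]]
wrist_force: [0.2, 0.2, -0.3]
width: 0.0581
```

{"api": "drive_tool", "payload": {
  "moves": [
    [0,0,0.002,0],
    [0,0,0.004,0],
    [0,0,0.004,0],
    [0,0,0.004,0]
  ]
}}

```text
time: 15.37
tool_pos: [0.5323, -0.2189, 0.0624]
tool_rot: [[-0.007, 1.0, -0.006], [1.0, 0.007, 0.008], [0.008, -0.006, -1.0]]
wrist_force: [0.7, -3.9, 3.5]
width: 0.0584
```

{"api": "drive_tool", "payload": {
  "moves": [
    [0,0,0,0],
    [0,0,0,0],
    [0,0,0,0],
    [0,0,0,0],
    [0,0,0,0],
    [0,0,0,0],
    [0,0,0,0]
  ],
  "jaw": 100
}}

```text
time: 15.95
tool_pos: [0.5323, -0.2189, 0.0624]
tool_rot: [[-0.007, 1.0, -0.007], [1.0, 0.007, 0.008], [0.008, -0.007, -1.0]]
wrist_force: [0.7, -0.3, 0.2]
width: 0.0856
```

{"api": "drive_tool", "payload": {
  "moves": [
    [0,0,-0.01,0],
    [0,0,-0.03,0],
    [0,0,-0.06,0],
    [0,0,-0.1,0],
    [0,0,-0.13,0],
    [0,0,-0.15,0],
    [0,0,-0.17,0],
    [0,0,-0.17,0]
  ]
}}

```text
time: 16.62
tool_pos: [0.5346, -0.221, 0.2369]
tool_rot: [[-0.006, 1.0, -0.001], [1.0, 0.006, 0.007], [0.007, -0.001, -1.0]]
wrist_force: [0.1, -0.7, 0.5]
width: 0.0857
```

```bash
python3 -c "
from balls import *
balls(z=.075,name='w9.png')
find('wrist',['front_pocket','rear_pocket'])"
```

```text
tcp [ 0.5346 -0.221   0.2369] w 0.0857
ball_red 0.66 px 177 256 r 28.7 rgb [226.  59.  53.] [ 0.5319 -0.2224  0.075 ]
wrist front_pocket 0.84 [212.3  11.2] [ 0.2662 -0.2615  0.075 ]
wrist front_pocket 0.76 [291.3 423.9] [ 0.7252 -0.356   0.075 ]
wrist rear_pocket 0.91 [263.3  60.1] [ 0.3068 -0.3234  0.075 ]
wrist rear_pocket 0.89 [242.1 448.9] [ 0.7414 -0.2923  0.075 ]
```

The red ball now reads (0.532, −0.222), at the front pocket. A 3.9 N touch came during lowering, so I check whether the car shifted. I compare the blue/wood edge against the fence end, before and after.

```bash
cat >chk.py <<'E'
from h import *
def cams(pos,rot,cur=None):
    s=observe();c=calibration('wrist');Rt=np.array(s['tool_rot']);Rc=np.array(c['R'])
    o=-Rc.T@np.array(c['t']);ot=Rt.T@(o-np.array(s['tool_pos']));A=Rc@Rt  # tool->cam rot
    R=A@np.array(rot).T;o2=np.array(pos)+np.array(rot)@ot
    return dict(c,R=R,t=-R@o2)
def cross(im,c,x,y0,z,thr,span=.02):
    ys=np.linspace(y0+span,y0-span,161);px=np.array([proj(c,(x,y,z)) for y in ys]).astype(np.float32)
    v=cv2.remap((im[...,0].astype(np.float32)-im[...,2]),px[:,1][None],px[:,0][None],cv2.INTER_LINEAR)[0]
    i=np.argmax(v>thr);return ys[i]
def report(im,c):
    a=[cross(im,c,x,-.176,.062,10) for x in(.50,.515,.545,.56)]
    f=[cross(im,c,x,-.115,.042,35) for x in(.574,.578,.582)]
    print('edge',np.round(a,4),'fence',np.round(f,4),'diff mm',round(1e3*(np.mean(a)-np.median(f)),2))
E
python3 - <<'E'
from chk import *
w=cv2.imread('pics/w4.png')[:,:,::-1];w=cv2.resize(w,None,fx=.5,fy=.5,interpolation=cv2.INTER_AREA)
im=np.zeros((384,512,3),np.uint8);im[0:300,80:460]=w
c=cams([0.5389,-0.2249,0.2342],[[-0.006,1.0,-0.009],[1.0,0.006,0.006],[0.007,-0.009,-1.0]]);report(im,c)
im=cv2.imread('pics/w9.png')[:,:,::-1];report(im,calibration('wrist'))
E
```

```text
edge [-0.177  -0.1762 -0.176  -0.1758] fence [-0.115 -0.115 -0.115] diff mm -61.25
edge [-0.175  -0.1748 -0.1737 -0.1737] fence [-0.1145 -0.1142 -0.114 ] diff mm -60.06
```

The shift is about 1 mm at most, close to noise. I'll re-check at the end and nudge if it is needed. Next is the plain ball, at about (0.565, 0.184).

{"api": "drive_tool", "payload": {
  "moves": [
    [0.03,0.003,0.003,0],
    [0.07,0.006,0.003,0],
    [0.11,0.009,0.003,0],
    [0.15,0.012,0.003,0],
    [0.19,0.016,0.003,0],
    [0.23,0.02,0.003,0],
    [0.27,0.024,0.003,0],
    [0.31,0.028,0.003,0],
    [0.35,0.033,0.003,0],
    [0.38,0.033,0.003,0],
    [0.4,0.033,0.003,0],
    [0.405,0.033,0.003,0],
    [0.405,0.033,0.003,0]
  ],
  "jaw": 100
}}

```text
time: 18.0
tool_pos: [0.5627, 0.1866, 0.2309]
tool_rot: [[-0.009, 1.0, -0.009], [1.0, 0.009, 0.008], [0.008, -0.009, -1.0]]
wrist_force: [-0.8, -0.2, 0.0]
width: 0.0854
```

```bash
python3 -c "
from balls import *
balls(name='w10.png')"
```

```text
tcp [0.5627 0.1866 0.2309] w 0.0854
ball_plain 0.81 px 173 261 r 27.1 rgb [241. 219. 165.] [0.5639 0.1844 0.049 ]
ball_yellow 0.55 px 77 276 r 32.2 rgb [244. 222.  60.] [0.5777 0.2841 0.049 ]
```

{"api": "drive_tool", "payload": {
  "moves": [
    [-0.005,0.003,0.03,0],
    [-0.005,0.003,0.07,0],
    [-0.005,0.003,0.11,0],
    [-0.005,0.003,0.14,0],
    [-0.005,0.003,0.16,0],
    [-0.005,0.003,0.175,0],
    [-0.005,0.003,0.187,0],
    [-0.005,0.003,0.194,0],
    [-0.005,0.003,0.197,0],
    [-0.005,0.003,0.197,0],
    [-0.005,0.003,0.197,0]
  ]
}}

```text
time: 19.12
tool_pos: [0.5653, 0.18, 0.0354]
tool_rot: [[-0.004, 1.0, -0.007], [1.0, 0.005, 0.008], [0.008, -0.007, -1.0]]
wrist_force: [0.2, -0.3, -0.8]
width: 0.0853
```

```bash
python3 -c "
from balls import *
balls(name='w11.png')"
```

```text
tcp [0.5653 0.18   0.0354] w 0.0853
ball_plain 0.92 px 263 258 r 64.3 rgb [206. 177. 127.] [0.5643 0.1821 0.049 ]
ball_yellow 0.83 px 31 298 r 83.6 rgb [240. 211.  53.] [0.5792 0.2838 0.049 ]
```

{"api": "drive_tool", "payload": {
  "moves": [
    [0.002,0,0.002,0],
    [0.002,0,0.002,0],
    [0.002,0,0.002,0]
  ]
}}

```text
time: 19.57
tool_pos: [0.5651, 0.1825, 0.0334]
tool_rot: [[-0.005, 1.0, -0.007], [1.0, 0.005, 0.008], [0.008, -0.007, -1.0]]
wrist_force: [-0.6, -0.4, -0.1]
width: 0.0852
```

{"api": "drive_tool", "payload": {
  "moves": [
    [0,0,0,0],
    [0,0,0,0],
    [0,0,0,0],
    [0,0,0,0],
    [0,0,0,0],
    [0,0,0,0]
  ],
  "jaw": 0,
  "force": 30
}}

```text
time: 20.07
tool_pos: [0.5652, 0.1825, 0.0334]
tool_rot: [[-0.005, 1.0, -0.007], [1.0, 0.005, 0.008], [0.008, -0.007, -1.0]]
wrist_force: [0.9, 0.3, 1.8]
width: 0.0587
```

{"api": "drive_tool", "payload": {
  "moves": [
    [0,0,-0.01,0],
    [0,0,-0.03,0],
    [0,0,-0.06,0],
    [0,0,-0.1,0],
    [0,0,-0.13,0],
    [0,0,-0.13,0]
  ]
}}

```text
time: 20.57
tool_pos: [0.5685, 0.1818, 0.1699]
tool_rot: [[-0.005, 1.0, 0.0], [1.0, 0.005, 0.011], [0.011, 0.0, -1.0]]
wrist_force: [0.8, 0.4, 0.3]
width: 0.0585
```

```bash
cat >held.py <<'E'
from balls import *
s=observe();c=calibration('wrist');im=capture('wrist')
print(np.round(s['tool_pos'],4),s['width'],np.round(s['tool_rot'],3).tolist())
for m in outline_of('wrist','ball_plain')[:1]:
    (x,y),r=cv2.minEnclosingCircle(np.argwhere(m['mask'])[:,::-1].astype(np.float32));print(m['conf'],y,x,r,im[m['mask']].mean(0))
    print('ball',np.round(at_z(c,(y,x),s['tool_pos'][2]+.0155),4))
E
python3 held.py
```

```text
[0.5685 0.1818 0.1699] 0.058530972764799113 [[-0.005, 1.0, 0.0], [1.0, 0.005, 0.011], [0.011, 0.0, -1.0]]
0.58 269.1297912597656 257.4142150878906 65.28004455566406 [207.08174979 176.64678508 128.03094703]
ball [0.5672 0.1814 0.1854]
```

{"api": "drive_tool", "payload": {
  "moves": [
    [-0.02,-0.002,-0.005,0],
    [-0.05,-0.004,-0.005,0],
    [-0.085,-0.007,-0.005,0],
    [-0.12,-0.01,-0.005,0],
    [-0.155,-0.013,-0.005,0],
    [-0.19,-0.016,-0.005,0],
    [-0.225,-0.019,-0.005,0],
    [-0.26,-0.022,-0.005,0],
    [-0.295,-0.025,-0.005,0],
    [-0.33,-0.028,-0.005,0],
    [-0.365,-0.031,-0.005,0],
    [-0.4,-0.034,-0.005,0],
    [-0.43,-0.037,-0.005,0],
    [-0.455,-0.039,-0.005,0],
    [-0.47,-0.039,-0.005,0],
    [-0.48,-0.039,-0.005,0],
    [-0.48,-0.039,-0.005,0],
    [-0.48,-0.039,-0.005,0]
  ]
}}

```text
time: 22.17
tool_pos: [0.5298, -0.2978, 0.165]
tool_rot: [[-0.005, 1.0, -0.006], [1.0, 0.005, 0.01], [0.01, -0.006, -1.0]]
wrist_force: [0.6, 0.7, -0.7]
width: 0.058
```

```bash
python3 held.py
```

```text
[ 0.5298 -0.2978  0.165 ] 0.05801019594777388 [[-0.005, 1.0, -0.006], [1.0, 0.005, 0.01], [0.01, -0.006, -1.0]]
0.76 269.0445861816406 257.4944152832031 65.16668701171875 [199.51432352 168.4174062  120.74233224]
ball [ 0.5286 -0.2981  0.1805]
```

{"api": "drive_tool", "payload": {
  "moves": [
    [-0.001,0.003,0.02,0],
    [-0.001,0.003,0.04,0],
    [-0.001,0.003,0.06,0],
    [-0.001,0.003,0.075,0],
    [-0.001,0.003,0.085,0],
    [-0.001,0.003,0.092,0],
    [-0.001,0.003,0.097,0],
    [-0.001,0.003,0.1,0],
    [-0.001,0.003,0.1,0],
    [-0.001,0.003,0.1,0]
  ]
}}

```text
time: 23.1
tool_pos: [0.533, -0.297, 0.0659]
tool_rot: [[-0.007, 1.0, -0.005], [1.0, 0.007, 0.01], [0.01, -0.005, -1.0]]
wrist_force: [-0.6, 0.7, -0.5]
width: 0.0583
```

```bash
python3 held.py
```

```text
[ 0.533  -0.297   0.0659] 0.05833809533484875 [[-0.007, 1.0, -0.005], [1.0, 0.007, 0.01], [0.01, -0.005, -1.0]]
0.62 269.31512451171875 256.65606689453125 65.7267837524414 [193.65886159 162.4349534  115.6883617 ]
ball [ 0.5314 -0.2974  0.0814]
```

{"api": "drive_tool", "payload": {
  "moves": [
    [-0.001,0,0.002,0],
    [-0.001,0,0.002,0],
    [-0.001,0,0.002,0]
  ]
}}

```text
time: 23.45
tool_pos: [0.533, -0.2981, 0.064]
tool_rot: [[-0.007, 1.0, -0.005], [1.0, 0.007, 0.01], [0.01, -0.004, -1.0]]
wrist_force: [0.4, 0.6, -0.8]
width: 0.0582
```

{"api": "drive_tool", "payload": {
  "moves": [
    [0,0,0,0],
    [0,0,0,0],
    [0,0,0,0],
    [0,0,0,0],
    [0,0,0,0],
    [0,0,0,0],
    [0,0,0,0]
  ],
  "jaw": 100
}}

```text
time: 24.03
tool_pos: [0.533, -0.2981, 0.064]
tool_rot: [[-0.007, 1.0, -0.004], [1.0, 0.007, 0.01], [0.01, -0.004, -1.0]]
wrist_force: [1.0, 1.1, -0.1]
width: 0.0853
```

{"api": "drive_tool", "payload": {
  "moves": [
    [0,0,-0.01,0],
    [0,0,-0.03,0],
    [0,0,-0.06,0],
    [0,0,-0.1,0],
    [0.03,0,-0.13,0],
    [0.06,0,-0.16,0],
    [0.08,0.002,-0.18,0],
    [0.08,0.002,-0.18,0],
    [0.08,0.002,-0.18,0]
  ]
}}

```text
time: 24.78
tool_pos: [0.536, -0.2189, 0.2467]
tool_rot: [[-0.009, 1.0, -0.002], [1.0, 0.009, 0.01], [0.01, -0.002, -1.0]]
wrist_force: [-0.7, -1.0, -0.6]
width: 0.0854
```

```bash
python3 - <<'E'
from balls import *;from chk import report
s=observe();c=calibration('wrist');balls(z=.075,name='w12.png');print(np.round(s['tool_rot'],3).tolist())
report(cv2.imread('pics/w12.png')[:,:,::-1],c)
E
```

```text
tcp [ 0.536  -0.2189  0.2467] w 0.0854
ball_red 0.75 px 177 254 r 28.2 rgb [227.  62.  55.] [ 0.5311 -0.2225  0.075 ]
ball_plain 0.85 px 241 256 r 26.5 rgb [242. 222. 170.] [ 0.533  -0.2986  0.075 ]
ball_yellow 0.53 px 321 206 r 51.8 rgb [203. 204. 201.] [ 0.4703 -0.4119  0.075 ]
[[-0.009, 1.0, -0.002], [1.0, 0.009, 0.01], [0.01, -0.002, -1.0]]
edge [-0.1765 -0.1765 -0.176  -0.1758] fence [-0.1152 -0.1152 -0.1152] diff mm -60.94
```

```bash
python3 -c "
import cv2;i=cv2.imread('pics/w12.png')[40:330,130:390];cv2.imwrite('pics/w12c.png',cv2.resize(i,None,fx=2,fy=2,interpolation=cv2.INTER_CUBIC))"
```

```text
(no output)
```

View pics/w12c.png

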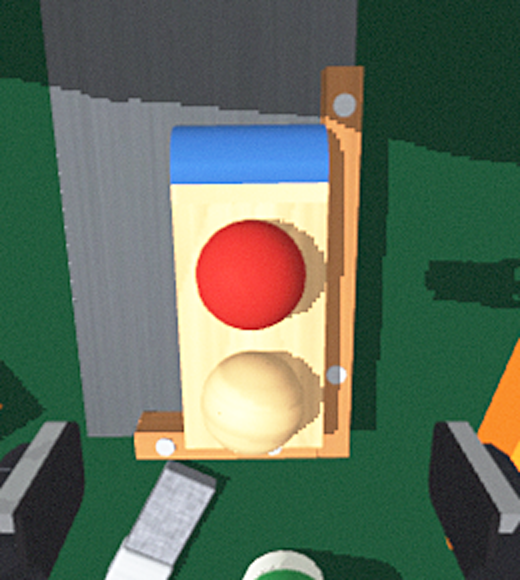

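The last picture shows the red ball in the front pocket at crop (273,250) and the plain ball in the rear pocket at (402,252). The car lies flush along the fence with its tail at the end stop, and the gripper is clear of everything. I hand the job in.

```bash
python3 -c "
from rig import *
print(observe()['time']);print(job_done())"
```

```text
24.9833
the job is handed in; nothing more can be done
None
```

The job is done and handed in at 25.0 s of the 67 s allowed. The car is home in the corner, with the red ball in the front pocket and the plain ball in the rear one.

**How:** I slid the car with shut fingers inside its front pocket, first against the fence and then against the end stop. Contact forces peaked at about 39 N sideways plus 25 N upward at the fence (about 46 N in all), well under the 120 N wrist limit. Both balls were set down one at a time and let go 2–5 mm above where they rest.

**Last checks:**
- **Red ball:** it reads (0.531, −0.2225) against a pocket at (0.5305, −0.222).
- **Plain ball:** it reads (0.533, −0.2986) against a pocket at (0.532, −0.298).
- **Car:** its nose edge relative to the fence end is within 0.3 mm of the reading taken when it was pushed home. The last picture shows both contacts closed.

**Checks that disagreed:**
- Right after the red ball was set down, with a 3.9 N touch, that same nose-edge reading differed by 1.2 mm. The final reading did not, so I took it as measurement noise and did not nudge the car again.
- The pocket detector mostly reported the orange look-alikes, so I took the pocket positions from the rim edges in the wrist picture instead.
- I did not check the yellow ball after lifting the plain one. It read in place just before that, and nothing touched it.

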